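# Check a washer control case with a pen tester

## Robot

A 6-joint arm with a two-finger parallel gripper is mounted at the origin on the work surface. World frame = base frame: x ahead of the robot, y to its left, z up, the work surface at z = 0. Lengths are in m, angles in rad, forces in N, time in s.
With the tool pointing down it reaches from about 0.35 to 0.85 m from the base axis. Payload 8.1 kg.
Tool frame: the origin (TCP) lies between the finger pads; the fingertips stand 11 mm ahead of it and the grasp point (between the pads) lies 8 mm behind it (tips_ahead is the z of the fingertips in the tool frame, in m); z points along the fingers, y is the line along which they close (so a half turn about z gives the same grasp; the last joint's range is limited). The gripper opens to 93 mm and grips with 3 to 60 N. Pads are 15 mm wide; open, the fingers measure 128 mm over their backs; the gripper's body (75 mm by 188 mm) begins 65 mm behind the grasp point.
Start: joints at [1.106, 0.13, 1.488, -0, 1.523, -0.085], TCP at [0.222, 0.557, 0.23] pointing down, gripper open.
Joint ranges: [-2.96, 2.96], [-0.89, 2.26], [0.02, 2.5], [-1.34, 4.48], [0, 2.73], [-2.66, 2.66]. Speed limits (rad/s): [2.39, 2.39, 2.79, 3.14, 3.14, 3.14].

## Interface

Orientations are given as a rotation vector (axis times angle).
In Python, from plant import read_state, read_camera, close_job, tips_ahead gives the robot as it stands. The module is installed in compiled form; this text tells all that it offers.
- The arm moves only by the tool move_arm, never from a script. Its argument "plan" is a list of rows, each a list of 7 numbers: the turn, a rotation vector about the tool's x, y, z in units of 6 degrees (1.0 is 6 degrees), then the shift along the tool's x, y, z in units of 25 mm (1.0 is 25 mm), then the finger opening in mm, from 0 to 93. A call has exactly 10 rows; each row shifts and turns the commanded pose from where the row before left it, along the tool's axes as they then stand; what a row does not reach is not made up. A row lasts 1/10 s, in which the tool goes at most 50 mm and 8.59 degrees, less where a joint would pass 70% of its speed; a pose out of reach is approached as far as the arm can. A call is refused whole if a number of a shift passes 1 or a number of a turn 1, either way. A call with a gripper value outside its range is refused whole. The fingers move at their own pace and stop on an object; "force" is the grip in N (left out, the last holds). Time passes only in rows, so rows that do not move let the fingers close, or fill a call up. It gives the time, the measured TCP pose, the force, the opening and the grip force at its end, in the units of the state.
- read_state(): the state, without advancing time (a new reading comes with each control period).
- read_camera(name): name is "scene" or "top" or "wrist"; returns a dict with "frame" (384x512x3 uint8, red, green, blue), "z_map" (384x512 float32, m along the optical axis (not along the pixel's ray), 0 where there is no reading), "fx", "fy", "cx", "cy" (pixels), "rvec" (rotation vector, rad) and "tvec" (3), from world to camera coordinates, as OpenCV has them. Camera axes: x right, y down, z forward; pixel columns grow to the right and rows downward; lengths in m; the calibration is good to about 2 mm. A picture is of the moment at which its call begins.
- close_job(): hands the job in; it is judged then, once.
The state is a dict: "t": time; "q": joint angles; "dq": joint speeds; "joint_torque": joint torques, N m; "tool_pos": TCP position; "orientation": TCP orientation; "force": force on the tool from outside, world axes, zero at the start; "wrist_torque": the same for the moment, N m; "opening": finger opening in m; "gripper_force": force on a finger pad.
Only numpy, scipy, OpenCV 4.12 (cv2) and the standard library are available. Lean on these libraries where they do the work, as an engineer would, in place of code of your own. Each camera call takes 0.05 s, during which the arm holds its last target. There are 200 camera calls.

## Task

Lift the lid of the white control case until it rests back on its stop, then take the pen tester from its stand and touch its tip to the middle of the sprung round stud that has a collar around it, with the tester square to the sloping face that the stud stands on. Push gently so that the stud sinks about halfway, and finish while still holding the tester there, with the lid open; keep everything off the other two terminals and leave the other things on the bench where they are.

Things in the scene. Friction and masses are not known exactly. Their poses are not given: they have to be found in the camera images.
- case: Open-topped white steel control case, fixed to the bench, 180 (x) x 240 (y) x 85 mm high, walls and floor 4 mm. Origin: centre of its underside. Its +x side, away from the robot, carries the lid hinge; z up.
- case_lid (a joint): Lid angle in rad: 0 shut, 1.78 on its stop, just past upright, leaning 12 degrees away from the robot. It weighs 0.25 kg and swings freely: let go before upright it falls shut, let go well past upright (from about 1.68) it falls gently onto the stop.
- lid_hinge (a point): Middle of the lid's hinge line, on the case's far top edge: 90 mm along the case's x and 85.5 mm above its underside. The line runs along the case's y. The point turns with the lid: shut, its axes are those of the case. The lid is a white plate 180 x 240 x 6 mm reaching from here along its own -x.
- lid_tab (a point): Point to grip on the lid's steel tab. The tab sticks out from the middle of the lid's free edge, in the lid's plane: 42 mm out, 14 mm wide (along y), 8 mm thick. This point is 27 mm out from the edge, mid-thickness, 207 mm from the hinge line; shut, 88 mm above the bench. Axes as lid_hinge. Pinched across its 14 mm it can turn between the pads as the lid swings.
- stand: Grey block 70 x 70 x 50 mm, fixed, with a hole 8 mm wide and 42 mm deep in the middle of its top where the tester stands upright; left or right of the case. Origin: centre of its underside.
- tester: Loose pen tester, 145 mm long, 0.04 to 0.09 kg, standing tip down in the stand. Origin at its tip, z along it from tip to butt. Steel tip rod 6 mm in diameter up to 46 mm, a short cone to 62 mm, then a round black barrel 20 mm in diameter to the butt: hold it here, about 105 mm from the tip. Lift it 42 mm to clear the hole; standing, its tip is 8 mm above the bench.
- tester_tip (a point): The tester's tip end, on its axis: same as the tester's origin and axes.
- test_point: The terminal block to test: grey, 50 x 46 mm on plan, fixed on the case floor, in any of the three places of a row along the case's y. Its upper face slopes 25 degrees down towards the robot; on it a round brass stud 14 mm in diameter, standing 14 mm out, inside a brass collar (25 mm outside, 19 mm inside, 5 mm high). Origin: centre of its underside; x away from the robot.
- stud_top (a point): Centre of the stud's top face; 52 mm above the block's underside when not pressed. Its z axis points squarely out of the sloping face (25 degrees from vertical, towards the block's -x). It moves with the stud.
- stud (a joint): How far the stud is pressed in along its axis, m: 0 out, 0.010 at the bottom. Spring: 1 N to start it, 3 N at half travel, 5 N at the bottom.
- bolt_terminal: A like sloping block in the row, with a low round brass bolt head (18 mm across, 7 mm high) and no collar. Not to be touched. Origin: centre of its underside.
- square_terminal: A like sloping block in the row, with a square brass lug (18 x 18 mm, 12 mm high). Not to be touched. Origin: centre of its underside.
- jar: Loose glass jar with metal lid, 66 mm across, 85 mm high, on the other side of the case from the stand. Origin: centre of its underside.
- pulley: Loose aluminium belt pulley lying flat, 70 mm across, 30 mm high. Origin: centre of its underside.
- screwdriver: Loose screwdriver lying on the bench, under 35 mm high. Origin under it, x along it.
- wrench: Loose steel wrench lying on the bench, under 15 mm high. Origin under it, x along it.
- bearing: Loose steel bearing ring lying flat, 52 mm across, 15 mm high. Origin: centre of its underside.
- detergent: Loose white detergent bottle, 76 mm across, 200 mm high. Origin: centre of its underside.
- mug: Loose white mug, 80 mm across, 90 mm high. Origin: centre of its underside.
Mind the look-alikes: they are no part of the job. Leave any red look-alike of the stand alone. Leave any blue look-alike of the tester alone.

How it is judged:
On the way, in this order (a step that is already met when the one before it is completed fails the run):
1. the lid rests open on its stop (value of joint case_lid above 1.71 rad), for 0.3 s.
2. the tester is out of its stand, in the fingers, the lid open (value of joint case_lid above 1.71 rad and z of tester_tip in the frame of stand above 0.055 m and contact force between the fingers and tester above 1 N), for 0.2 s.
At the end, for the whole second after the job is handed in: Lid above 1.71 rad (stop 1.78); tester still, held by the fingers, tip within 6 mm of the centre of the collared stud, axis within 0.17 rad of square to its face, stud pressed in 2 to 8.5 mm with 0.8 to 8 N, tester not leaning on the case or its stand (value of joint case_lid above 1.71 rad and value of joint stud between 0.002 and 0.0085 m and contact force between tester and test_point between 0.8 and 8 N and distance between tester_tip and stud_top below 0.006 m and angle between the z axis of tester and the z axis of stud_top, either way round below 0.17 rad and contact force between the fingers and tester above 1 N and linear speed of tester below 0.02 m/s and contact force between tester and case below 0.3 N and contact force between tester and stand below 0.3 N); the arm keeps its last pose, push and grip.
It fails at once if the tester is pushed hard (over 15 N) on the test point (contact force between tester and test_point above 15 N).
It fails at once if another terminal is touched (over 1 N) (contact force between any of bolt_terminal, square_terminal and anything else above 1 N).
It fails at once if a bystander is moved more than 30 mm (distance of any of jar, pulley, screwdriver, wrench, bearing, detergent, mug from where it was at the start of the episode above 0.03 m).
It also fails if it takes over 54 s, if anything falls off the work surface, if the arm or the gripper's body presses on something with over 40 N, if the wrist force passes 120 N, or if a joint passes its speed limit or range.

## Working session

There is one attempt and no reset: what is moved stays moved. The work goes in short steps, Python scripts to look and compute and a tool call to move; the robot and the scene stay as the last step left them, time stands still between calls to the robot, and variables do not carry over. Pictures are saved under pics/ and viewed, at most 10 in all, crops included, and the job is handed in when it is done.

Besides the shell and the picture viewer there is one more tool, called as name([rows], argument=value, ...), one row to a line, values as JSON. move_arm: Moves the arm, as the interface text tells. Its arguments: {"type":"object","properties":{"plan":{"type":"array","items":{"type":"array","items":{"type":"number"}}},"force":{"type":"number"}},"required":["plan"]}

```bash
mkdir -p pics; cat > h.py <<'E'
import numpy as np, cv2
from scipy.spatial.transform import Rotation as R
from plant import read_state, read_camera
def pts(c):
    z=c["z_map"]; v,u=np.mgrid[:z.shape[0],:z.shape[1]]
    P=np.stack([(u-c["cx"])/c["fx"]*z,(v-c["cy"])/c["fy"]*z,z],-1)
    Rm=cv2.Rodrigues(np.array(c["rvec"],float))[0]
    W=(P-np.array(c["tvec"]).ravel())@Rm
    W[z==0]=np.nan
    return W
def save(n,img): cv2.imwrite(n,cv2.cvtColor(np.ascontiguousarray(img),cv2.COLOR_RGB2BGR))
E
python3 - <<'E'
from h import *
s=read_state(); print({k:np.round(v,3) for k,v in s.items()})
for n in ("top","scene"):
    c=read_camera(n); np.savez(n+"0.npz",f=c["frame"],W=pts(c)); save(f"pics/{n}0.png",cv2.resize(c["frame"],(800,600)))
E
```

```text
{'t': np.float64(0.0), 'q': array([ 1.106,  0.131,  1.489, -0.   ,  1.523, -0.085]), 'dq': array([ 0.   ,  0.001, -0.   ,  0.001, -0.001, -0.   ]), 'joint_torque': array([ 1.0000e-03, -5.5986e+01, -4.9174e+01,  7.7000e-02,  3.5000e-02,
       -0.0000e+00]), 'tool_pos': array([0.222, 0.557, 0.229]), 'orientation': array([-5.930e-01, -3.085e+00,  3.000e-03]), 'force': array([-0.922,  0.608, -0.276]), 'wrist_torque': array([-0.034,  0.008,  0.012]), 'gripper_force': np.float64(0.0), 'opening': np.float64(0.093)}
```

View pics/top0.png

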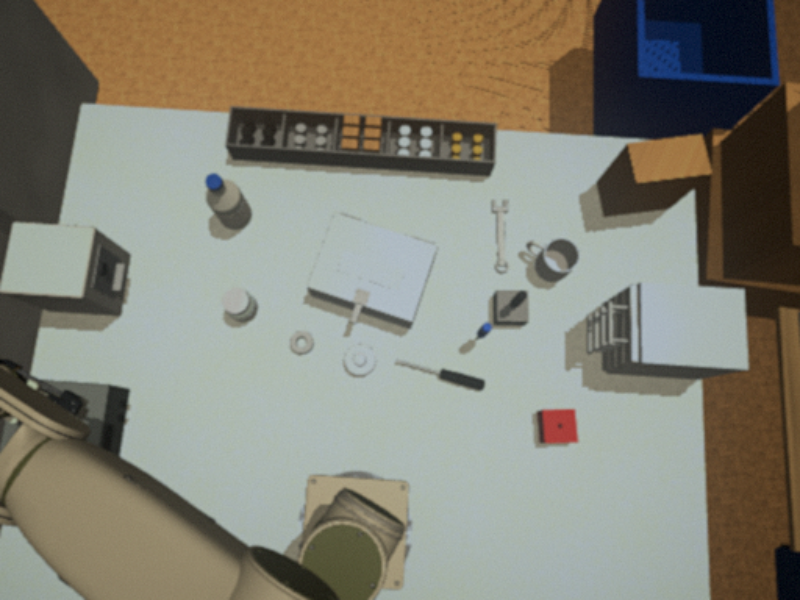

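View pics/scene0.png

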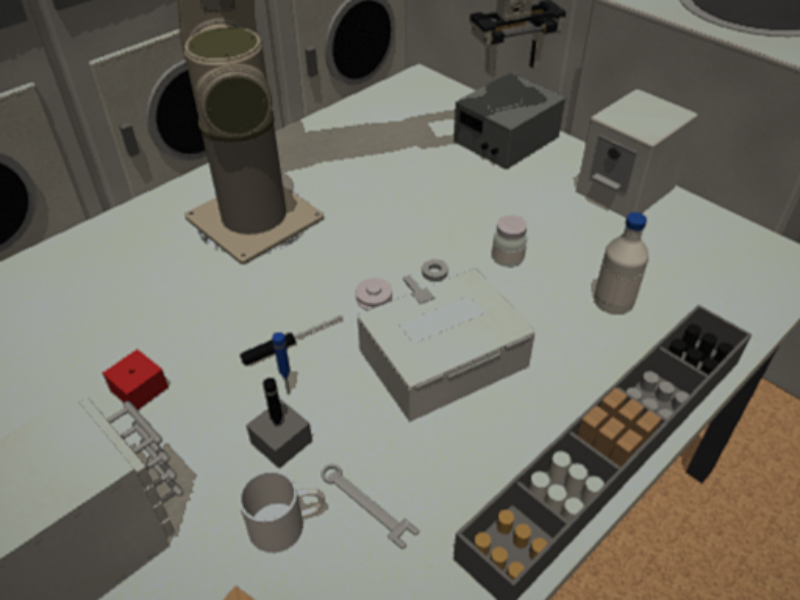

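Top view: case at (372,268), its tab at (358,308). Tester candidates are the black one in the grey stand at (512,306), which I choose, and the blue one at (485,330), a look-alike. Stand candidates are grey at (512,308), chosen, and red at (558,426), a look-alike. Case look-alikes are the white boxes at (65,262) and (690,325), which have no tab.

```bash
python3 - <<'E'
from h import *
d=np.load("top0.npz"); W=d["W"]; f=d["f"]; s=512/800
def box(x0,y0,x1,y1):
    m=np.zeros(W.shape[:2],bool); m[int(y0*s):int(y1*s),int(x0*s):int(x1*s)]=1; return m
with np.errstate(invalid="ignore"):
  z=W[...,2]
  m=box(295,200,450,345)&(z>.075)&(z<.105)
  P=W[m]; r=cv2.minAreaRect(P[:,:2].astype(np.float32)); print("lid+tab",r,np.median(P[:,2]))
  # erode to remove the tab
  k=cv2.morphologyEx(m.astype(np.uint8),cv2.MORPH_OPEN,np.ones((13,13)))>0
  r=cv2.minAreaRect(W[k&m][:,:2].astype(np.float32)); print("lid",r,cv2.boxPoints(r).round(3).tolist())
  t=cv2.morphologyEx((m&~k).astype(np.uint8),cv2.MORPH_OPEN,np.ones((3,3)))>0
  t&=box(335,280,375,345); T=W[t]; print("tab",len(T),np.nanmean(T,0),T[:,0].min(),T[:,0].max())
  for nm,b,zl,zh in (("stand",(490,285,535,330),.04,.06),("tester",(490,280,535,330),.07,.2),("blue",(455,315,495,355),.01,.2),("pulley",(340,340,380,380),.01,.2),("jar",(215,280,260,325),.07,.2),("bearing",(288,328,316,356),.007,.2)):
    q=W[box(*b)&(z>zl)&(z<zh)]; 
    if len(q): print(nm,len(q),q.mean(0).round(3),q.min(0).round(3),q.max(0).round(3))
d=np.load("scene0.npz");W=d["W"];f=d["f"].astype(int);z=W[...,2]
with np.errstate(invalid="ignore"):
  for nm,b,zl,zh in (("tester",(255,372,292,430),.06,.2),("standtop",(245,395,315,465),.045,.055),("blue",(268,330,300,395),.01,.2)):
    q=W[box(*b)&(z>zl)&(z<zh)]; print(nm,len(q),q.mean(0).round(3),q.min(0).round(3),q.max(0).round(3))
    if nm=="tester":
      for a in np.arange(.06,.17,.02):
        u=q[(q[:,2]>a)&(q[:,2]<a+.02)]; print(a,len(u),np.median(u,0).round(3))
  q=W[box(395,265,440,305)&(z>.08)&(z<.1)];print("tab scene",q.mean(0),q.min(0),q.max(0))
T0=np.load("top0.npz")["f"]; save("pics/crop.png",np.hstack([cv2.resize(T0[170:240,280:350],(400,400)),cv2.resize(d["f"][205:305,150:250],(400,400))]))
E
```

```text
lid+tab ((0.5407971739768982, 0.0024907588958740234), (0.24074360728263855, 0.22652779519557953), 75.03465270996094) 0.09186248319250674
lid ((0.5601799488067627, -0.003030642867088318), (0.24080021679401398, 0.18553833663463593), 74.73104858398438) [[0.4390000104904175, -0.0949999988079071], [0.6179999709129333, -0.14399999380111694], [0.6809999942779541, 0.08900000154972076], [0.5019999742507935, 0.1379999965429306]]
tab 53 [0.45113734 0.02554755 0.09147477] 0.43190982133117073 0.47112875060984616
stand 350 [ 0.496 -0.313  0.05 ] [ 0.463 -0.352  0.04 ] [ 0.537 -0.279  0.058]
tester 79 [ 0.491 -0.307  0.131] [ 0.428 -0.324  0.072] [ 0.509 -0.25   0.158]
blue 63 [ 0.426 -0.244  0.121] [ 0.42  -0.254  0.017] [ 0.437 -0.236  0.149]
pulley 316 [0.361 0.013 0.024] [ 0.327 -0.021  0.016] [0.394 0.047 0.036]
jar 242 [0.462 0.285 0.084] [0.434 0.258 0.071] [0.491 0.315 0.093]
bearing 138 [0.393 0.146 0.015] [0.367 0.121 0.007] [0.429 0.173 0.022]
tester 259 [ 0.504 -0.311  0.114] [ 0.431 -0.322  0.06 ] [ 0.514 -0.241  0.154]
0.06 48 [ 0.507 -0.312  0.07 ]
0.08 43 [ 0.51  -0.315  0.089]
0.1 48 [ 0.509 -0.315  0.109]
0.12000000000000001 50 [ 0.51  -0.317  0.13 ]
0.14 70 [ 0.506 -0.314  0.151]
0.16000000000000003 0 [nan nan nan]
standtop 590 [ 0.508 -0.315  0.048] [ 0.466 -0.349  0.045] [ 0.539 -0.275  0.054]
blue 386 [ 0.429 -0.242  0.09 ] [ 0.333 -0.32   0.01 ] [ 0.514 -0.151  0.154]
tab scene [0.48234368 0.02041396 0.09087605] [ 0.43099451 -0.02567447  0.08407195] [0.52082364 0.0612236  0.09636027]
  return _methods._mean(a, axis=axis, dtype=dtype,
```

View pics/crop.png

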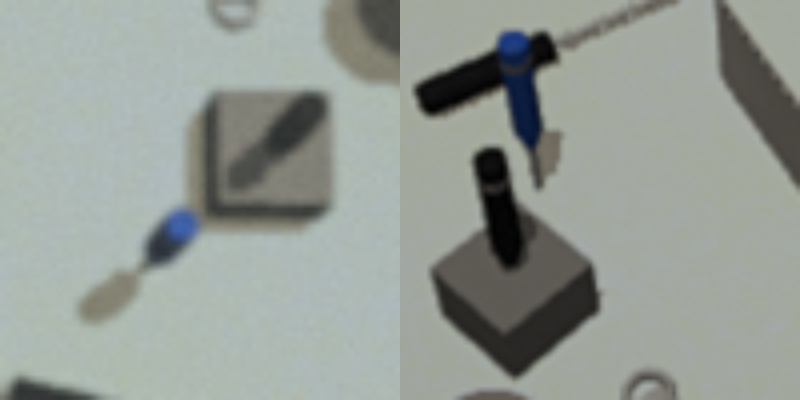

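The crop confirms the choice: the black tester stands in the grey block (left panel about (270,150), right panel about (500,210)). The blue one stands next to it and will be avoided.

```bash
cat >> h.py <<'E'
YAW=np.arctan2(-.049,.179); CX=np.array([np.cos(YAW),np.sin(YAW),0]); CY=np.array([-CX[1],CX[0],0])
HINGE=np.array([.560,-.003,.0855])+.09*CX
def down(ydir):  # tool z down, y along ydir
    y=np.array(ydir,float); y/=np.linalg.norm(y); z=np.array([0,0,-1.]); return R.from_matrix(np.c_[np.cross(y,z),y,z])
def rows(wps,op,start=None):
    """wps: list of (tcp, Rot, nrows); prints plan rows"""
    s=read_state(); p,r=(np.array(s["tool_pos"]),R.from_rotvec(s["orientation"])) if start is None else start
    out=[]
    for tp,tr,n in wps:
        for i in range(n):
            k=n-i
            w=np.round((r.inv()*tr).as_rotvec()/k/np.radians(6),2)
            d=np.round(r.inv().apply(tp-p)/k/.025,2)
            out.append([*(w+0.).tolist(),*(d+0.).tolist(),op])
            p=p+r.apply(d*.025); r=r*R.from_rotvec(w*np.radians(6))
            if abs(d).max()>1 or abs(w).max()>1: print("TOO BIG",w,d)
    for i in range(0,len(out),10): print(str(out[i:i+10]).replace(" ","").replace(".0,",","))
    return p,r
def lidtab(th): return HINGE+.207*(-np.cos(th)*CX+np.sin(th)*np.array([0,0,1]))+.0025*(np.sin(th)*CX+np.cos(th)*np.array([0,0,1]))
E
python3 - <<'E'
from h import *
T=lidtab(0); print(T,HINGE)
Rd=down(CY); r0=R.from_rotvec(read_state()["orientation"])
if (r0.inv()*Rd).magnitude()>1.6: Rd=down(-CY)
print(np.degrees((r0.inv()*Rd).as_rotvec()))
p=T-[0,0,.008]
rows([(p+[0,0,.09],Rd,22),(p,Rd,5)],50)
E
```

```text
[0.44715178 0.02789141 0.088     ] [ 0.64680632 -0.02676262  0.0855    ]
[-0.09451241 -0.01432468 -6.45269664]
[[0,0,-0.05,-0.74,-0.74,0.11,50],[0,0,-0.05,-0.73,-0.75,0.11,50],[0,0,-0.05,-0.73,-0.75,0.11,50],[0,0,-0.05,-0.72,-0.75,0.11,50],[0,0,-0.05,-0.72,-0.76,0.11,50],[0,0,-0.05,-0.72,-0.76,0.11,50],[0,0,-0.05,-0.71,-0.76,0.11,50],[0,0,-0.05,-0.71,-0.77,0.11,50],[0,0,-0.05,-0.7,-0.77,0.11,50],[0,0,-0.05,-0.7,-0.78,0.11,50]]
[[0,0,-0.05,-0.7,-0.78,0.11,50],[0,0,-0.05,-0.69,-0.78,0.11,50],[0,0,-0.05,-0.69,-0.79,0.11,50],[0,0,-0.05,-0.68,-0.79,0.1,50],[0,0,-0.05,-0.68,-0.79,0.11,50],[0,0,-0.05,-0.68,-0.8,0.1,50],[0,0,-0.05,-0.67,-0.8,0.11,50],[0,0,-0.05,-0.67,-0.8,0.1,50],[0,0,-0.04,-0.66,-0.81,0.11,50],[-0.01,0,-0.05,-0.66,-0.81,0.1,50]]
[[0,0,-0.04,-0.66,-0.81,0.11,50],[-0.01,0,-0.05,-0.66,-0.81,0.1,50],[0,0,0,0,0,0.72,50],[0,0,0,0,0,0.72,50],[0,0,0,0,0,0.72,50],[0,0,0,0,0,0.72,50],[0,0,0,0,0,0.72,50]]
```

move_arm([
  [0,0,-0.05,-0.72,-0.76,0.11,50],
  [0,0,-0.05,-0.72,-0.76,0.11,50],
  [0,0,-0.05,-0.72,-0.76,0.11,50],
  [0,0,-0.05,-0.72,-0.76,0.11,50],
  [0,0,-0.05,-0.72,-0.76,0.11,50],
  [0,0,-0.05,-0.72,-0.76,0.11,50],
  [0,0,-0.05,-0.72,-0.76,0.11,50],
  [0,0,-0.05,-0.72,-0.76,0.11,50],
  [0,0,-0.05,-0.72,-0.76,0.11,50],
  [0,0,-0.05,-0.72,-0.76,0.11,50],
], force=12)

```text
t: 1.1
tool_pos: [0.3249, 0.3153, 0.2017]
orientation: [-0.511, -3.099, 0.001]
force: [-0.2, 0.5, -0.1]
opening: 0.0497
gripper_force: 0.0
```

move_arm([
  [0,0,-0.05,-0.68,-0.79,0.11,50],
  [0,0,-0.05,-0.68,-0.79,0.11,50],
  [0,0,-0.05,-0.68,-0.79,0.11,50],
  [0,0,-0.05,-0.68,-0.79,0.11,50],
  [0,0,-0.05,-0.68,-0.79,0.11,50],
  [0,0,-0.05,-0.68,-0.79,0.11,50],
  [0,0,-0.05,-0.68,-0.79,0.11,50],
  [0,0,-0.05,-0.68,-0.79,0.11,50],
  [0,0,-0.05,-0.68,-0.79,0.11,50],
  [0,0,-0.05,-0.68,-0.79,0.11,50],
])

```text
t: 2.1
tool_pos: [0.428, 0.0761, 0.1742]
orientation: [-0.43, -3.111, 0.0]
force: [-0.6, 0.7, 0.4]
opening: 0.0502
gripper_force: 0.0
```

```bash
python3 - <<'E'
from h import *
s=read_state(); print(s["tool_pos"],np.abs(s["dq"]).max())
p=lidtab(0)-[0,0,.008]; Rd=down(CY); r0=R.from_rotvec(s["orientation"])
if (r0.inv()*Rd).magnitude()>1.6: Rd=down(-CY)
rows([(p+[0,0,.08],Rd,3),(p,Rd,5)],50)
c=read_camera("wrist"); np.savez("w1.npz",f=c["frame"],W=pts(c)); save("pics/w1.png",c["frame"])
W=pts(c)
with np.errstate(invalid="ignore"): m=(W[...,2]>.08)&(W[...,2]<.1)
a=((W-[.56,-.003,0])@CX); b=((W-[.56,-.003,0])@CY)
with np.errstate(invalid="ignore"): t=m&(a<-.096)&(abs(b)<.05)&(a>-.14)
print("tab in case frame: a",a[t].min(),"b",b[t].mean(),b[t].min(),b[t].max(),len(b[t]), "z",W[t][:,2].mean())
with np.errstate(invalid="ignore"):
  e=m&(abs(b)>.03)&(abs(b)<.1); print("edge a", np.nanmin(a[e]))
E
```

```text
[0.42797    0.0760928  0.17420874] 0.619644763629962
[[0,0,-0.02,-0.42,-0.55,0.19,50],[0,0,-0.03,-0.42,-0.55,0.19,50],[0,0,-0.02,-0.42,-0.55,0.19,50],[0,0,0,0,0,0.64,50],[0,0,0,0,0,0.64,50],[0,0,0,0,0,0.64,50],[0,0,0,0,0,0.64,50],[0,0,0,0,0,0.64,50]]
tab in case frame: a -0.13524528505510666 b 0.0051655660808765935 -0.004806870202066118 0.009434476458005598 297 z 0.09266114547423025
edge a -0.09411014186406556
```

View pics/w1.png

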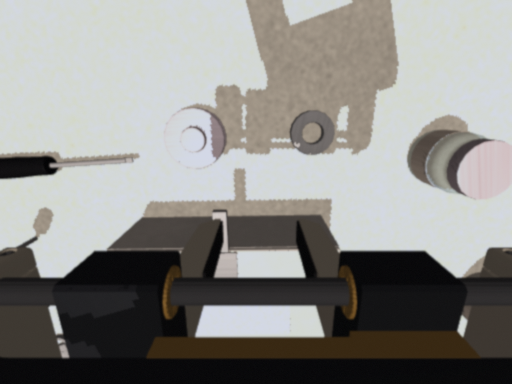

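The wrist view shows the tab at (222,235) between the fingers, agreeing with the measured place within about 2 mm. The arm was still settling, so I settle over the tab before descending.

```bash
python3 - <<'E'
from h import *
s=read_state(); print(s["tool_pos"],np.abs(s["dq"]).max())
p=lidtab(0)-[0,0,.008]-.001*CX+.001*CY; Rd=down(CY); r0=R.from_rotvec(s["orientation"])
if (r0.inv()*Rd).magnitude()>1.6: Rd=down(-CY)
rows([(p+[0,0,.06],Rd,3)],50)
E
```

```text
[0.42900514 0.07331722 0.1738315 ] 0.1123976865573713
[[-0.01,0,-0.03,-0.38,-0.5,0.45,50],[0,0,-0.02,-0.38,-0.51,0.45,50],[-0.01,0,-0.03,-0.39,-0.5,0.46,50]]
```

move_arm([
  [0,0,-0.03,-0.38,-0.5,0.45,50],
  [0,0,-0.02,-0.38,-0.5,0.45,50],
  [0,0,-0.03,-0.38,-0.5,0.45,50],
  [0,0,0,0,0,0.4,50],
  [0,0,0,0,0,0.4,50],
  [0,0,0,0,0,0,50],
  [0,0,0,0,0,0,50],
  [0,0,0,0,0,0,50],
  [0,0,0,0,0,0,50],
  [0,0,0,0,0,0,50],
])

```text
t: 3.15
tool_pos: [0.4456, 0.0335, 0.1214]
orientation: [0.417, 3.113, 0.0]
force: [0.5, -0.6, 0.6]
opening: 0.0503
gripper_force: 0.0
```

```bash
python3 - <<'E'
from h import *
s=read_state(); print(s["tool_pos"],np.abs(s["dq"]).max())
p=lidtab(0)-[0,0,.008]-.001*CX+.001*CY; Rd=down(CY); r0=R.from_rotvec(s["orientation"])
if (r0.inv()*Rd).magnitude()>1.6: Rd=down(-CY)
print(p,np.degrees((r0.inv()*Rd).as_rotvec()))
P,r=rows([(p,Rd,2)],50)
# swing
wps=[(lidtab(th)-[0,0,.008],Rd,1) for th in np.linspace(0,1.72,31)[1:]]
rows(wps,0,(P,Rd))
E
```

```text
[0.44564929 0.03353062 0.12141195] 0.0057522412939524595
[0.44645129 0.02911996 0.08      ] [0.01281135 0.05596686 0.04418055]
[[0,0,0,-0.04,-0.08,0.83,50],[0,0.01,0.01,-0.04,-0.08,0.83,50]]
[[0,0,0,-0.06,-0.04,-0.48,0],[0,0,0,-0.04,0,-0.47,0],[0,0,0,-0.08,0,-0.47,0],[0,0,0,-0.1,0,-0.46,0],[0,0,0,-0.12,0,-0.46,0],[0,0,0,-0.15,0,-0.45,0],[0,0,0,-0.18,0,-0.44,0],[0,0,0,-0.21,0,-0.43,0],[0,0,0,-0.22,0,-0.42,0],[0,0,0,-0.25,0,-0.4,0]]
[[0,0,0,-0.28,0,-0.39,0],[0,0,0,-0.29,0,-0.37,0],[0,0,0,-0.32,0,-0.35,0],[0,0,0,-0.33,0,-0.34,0],[0,0,0,-0.36,0,-0.31,0],[0,0,0,-0.37,0,-0.3,0],[0,0,0,-0.39,0,-0.27,0],[0,0,0,-0.4,0,-0.25,0],[0,0,0,-0.42,0,-0.23,0],[0,0,0,-0.43,0,-0.2,0]]
[[0,0,0,-0.44,0,-0.18,0],[0,0,0,-0.45,0,-0.15,0],[0,0,0,-0.46,0,-0.13,0],[0,0,0,-0.46,0,-0.1,0],[0,0,0,-0.47,0,-0.07,0],[0,0,0,-0.47,0,-0.04,0],[0,0,0,-0.48,0,-0.02,0],[0,0,0,-0.47,0,0,0],[0,0,0,-0.47,0,0.04,0],[0,0,0,-0.48,0,0.06,0]]
```

move_arm([
  [0,0,0,-0.04,-0.08,0.83,50],
  [0,0,0,-0.04,-0.08,0.83,50],
  [0,0,0,0,0,0,50],
  [0,0,0,0,0,0,50],
  [0,0,0,0,0,0,0],
  [0,0,0,0,0,0,0],
  [0,0,0,0,0,0,0],
  [0,0,0,0,0,0,0],
  [0,0,0,0,0,0,0],
  [0,0,0,0,0,0,0],
], force=12)

```text
t: 4.15
tool_pos: [0.4467, 0.0303, 0.0797]
orientation: [0.417, 3.113, 0.004]
force: [2.0, 8.1, 0.7]
opening: 0.0138
gripper_force: 12.0
```

move_arm([
  [0,0,0,-0.02,-0.04,-0.48,0],
  [0,0,0,-0.04,-0.02,-0.47,0],
  [0,0,0,-0.08,0,-0.47,0],
  [0,0,0,-0.1,0,-0.46,0],
  [0,0,0,-0.12,0,-0.46,0],
  [0,0,0,-0.15,0,-0.45,0],
  [0,0,0,-0.18,0,-0.44,0],
  [0,0,0,-0.21,0,-0.43,0],
  [0,0,0,-0.22,0,-0.42,0],
  [0,0,0,-0.25,0,-0.4,0],
])

```text
t: 5.15
tool_pos: [0.4797, 0.0214, 0.192]
orientation: [0.415, 3.113, 0.009]
force: [6.5, 13.5, -3.6]
opening: 0.014
gripper_force: 12.0
```

move_arm([
  [0,0,0,-0.28,-0.04,-0.39,0],
  [0,0,0,-0.29,-0.04,-0.37,0],
  [0,0,0,-0.32,-0.04,-0.35,0],
  [0,0,0,-0.33,0,-0.34,0],
  [0,0,0,-0.36,0,-0.31,0],
  [0,0,0,-0.37,0,-0.3,0],
  [0,0,0,-0.39,0,-0.27,0],
  [0,0,0,-0.4,0,-0.25,0],
  [0,0,0,-0.42,0,-0.23,0],
  [0,0,0,-0.43,0,-0.2,0],
])

```text
t: 6.15
tool_pos: [0.5658, -0.0026, 0.2669]
orientation: [0.411, 3.114, 0.014]
force: [6.2, 23.4, -2.0]
opening: 0.0164
gripper_force: 12.0
```

My sideways trim had the wrong sign, because tool y is +case y. I reverse it.

move_arm([
  [0,0,0,0,0.06,0,0],
  [0,0,0,0,0.06,0,0],
  [0,0,0,0,0.06,0,0],
  [0,0,0,0,0.04,0,0],
  [0,0,0,0,0.04,0,0],
  [0,0,0,0,0,0,0],
  [0,0,0,0,0,0,0],
  [0,0,0,0,0,0,0],
  [0,0,0,0,0,0,0],
  [0,0,0,0,0,0,0],
])

```text
t: 7.15
tool_pos: [0.5664, -0.0014, 0.267]
orientation: [0.417, 3.113, 0.001]
force: [-1.1, 5.2, 4.4]
opening: 0.014
gripper_force: 12.0
```

```bash
python3 - <<'E'
from h import *
s=read_state(); p=np.array(s["tool_pos"]); print(p,s["force"],s["opening"])
g=p+[0,0,.008]-HINGE; a=g@CX;z=g[2]; print("angle",np.arctan2(z,-a),np.hypot(a,z), g@CY)
Rd=down(CY); th0=np.arctan2(z,-a)
wps=[(lidtab(th)-[0,0,.008]+CY*(g@CY),Rd,1) for th in np.linspace(th0,1.74,11)[1:]]
rows(wps,0)
E
```

```text
[ 0.56643959 -0.001422    0.26698753] [-1.14896128  5.21291899  4.44187655] 0.014032790946837029
angle 1.1526210066548788 0.20735501328818232 0.0032222397486178916
[[0.01,0,0.01,-0.55,0,-0.21,0],[0,0,0,-0.46,0,-0.15,0],[0,0,0,-0.47,0,-0.12,0],[0,0,0,-0.48,0,-0.1,0],[0,0,0,-0.48,0,-0.07,0],[0,0,0,-0.48,0,-0.04,0],[0,0,0,-0.49,0,-0.01,0],[0,0,0,-0.49,0,0.02,0],[0,0,0,-0.48,0,0.04,0],[0,0,0,-0.48,0,0.08,0]]
```

move_arm([
  [0,0,0,-0.5,0.04,-0.19,0],
  [0,0,0,-0.46,0,-0.15,0],
  [0,0,0,-0.47,0,-0.12,0],
  [0,0,0,-0.48,0,-0.1,0],
  [0,0,0,-0.48,0,-0.07,0],
  [0,0,0,-0.48,0,-0.04,0],
  [0,0,0,-0.49,0,-0.01,0],
  [0,0,0,-0.49,0,0.02,0],
  [0,0,0,-0.48,0,0.04,0],
  [0,0,0,-0.48,0,0.08,0],
])

```text
t: 8.15
tool_pos: [0.6832, -0.0324, 0.2802]
orientation: [0.418, 3.113, 0.001]
force: [1.5, 4.9, 2.4]
opening: 0.0142
gripper_force: 12.0
```

move_arm([
  [0,0,0,0,0,0,0],
  [0,0,0,0,0,0,0],
  [0,0,0,0,0,0,0],
  [0,0,0,0,0,0,0],
  [0,0,0,0,0,0,0],
  [0,0,0,0,0,0,30],
  [0,0,0,0,0,0,30],
  [0,0,0,0,0,0,30],
  [0,0,0,0,0,0,30],
  [0,0,0,0,0,0,30],
])

```text
t: 9.15
tool_pos: [0.6825, -0.0327, 0.28]
orientation: [-0.418, -3.113, 0.0]
force: [-1.0, 1.0, -0.2]
opening: 0.0299
gripper_force: 0.0
```

```bash
python3 - <<'E'
from h import *
s=read_state(); p=np.array(s["tool_pos"]); print(p,s["force"],s["opening"],s["q"])
g=p+[0,0,.008]-HINGE; a=g@CX;z=g[2]; print("angle",np.arctan2(z,-a),np.hypot(a,z), g@CY)
E
```

```text
[ 0.68251797 -0.03274488  0.27999276] [-1.04459028  1.01828171 -0.16934883] 0.02988347661957122 [-1.22822187e-01  3.45436190e-01  1.14853795e+00 -2.20216866e-04
  1.64785637e+00 -1.42667811e+00]
angle 1.7468564923390084 0.20567216408307645 0.0036589429451001675
```

```bash
python3 - <<'E'
from h import *
Rt=down([1,1,0]); Rd=down(CY); s=read_state(); p=np.array(s["tool_pos"])
T=np.array([.502,-.314,.105])
u=p+[0,0,.07]
rows([(u,Rd,3),(np.array([.52,-.2,.33]),R.from_matrix(Rd.as_matrix()),9),(T+[0,0,.12],Rt,8)],50)
E
```

```text
[[0,0,0,0,0,-0.93,50],[0,0,0,0,0,-0.93,50],[0,0,0,0,0,-0.94,50],[0,0,0,0.5,-0.91,0.09,50],[0,0,0,0.5,-0.91,0.09,50],[0,0,0,0.5,-0.91,0.09,50],[0,0,0,0.5,-0.91,0.09,50],[0,0,0,0.5,-0.91,0.09,50],[0,0,0,0.5,-0.9,0.09,50],[0,0,0,0.5,-0.91,0.09,50]]
[[0,0,0,0.5,-0.9,0.09,50],[0,0,0,0.51,-0.91,0.08,50],[0,0,0.62,-0.06,-0.57,0.53,50],[0,0,0.62,-0.1,-0.57,0.52,50],[0,0,0.62,-0.14,-0.56,0.53,50],[0,0,0.62,-0.17,-0.55,0.52,50],[0,0,0.62,-0.21,-0.54,0.53,50],[0,0,0.62,-0.25,-0.52,0.52,50],[0,0,0.62,-0.28,-0.51,0.53,50],[0,0,0.61,-0.31,-0.48,0.52,50]]
```

move_arm([
  [0,0,0,0,0,-0.93,50],
  [0,0,0,0,0,-0.93,50],
  [0,0,0,0,0,-0.94,50],
  [0,0,0,0.5,-0.91,0.09,50],
  [0,0,0,0.5,-0.91,0.09,50],
  [0,0,0,0.5,-0.91,0.09,50],
  [0,0,0,0.5,-0.91,0.09,50],
  [0,0,0,0.5,-0.91,0.09,50],
  [0,0,0,0.5,-0.9,0.09,50],
  [0,0,0,0.5,-0.91,0.09,50],
])

```text
t: 10.15
tool_pos: [0.5555, -0.1635, 0.3344]
orientation: [0.418, 3.113, -0.0]
force: [0.3, -0.9, -0.2]
opening: 0.05
gripper_force: 0.0
```

move_arm([
  [0,0,0,0.5,-0.9,0.09,50],
  [0,0,0,0.51,-0.91,0.08,50],
  [0,0,0.62,-0.06,-0.57,0.53,50],
  [0,0,0.62,-0.1,-0.57,0.52,50],
  [0,0,0.62,-0.14,-0.56,0.53,50],
  [0,0,0.62,-0.17,-0.55,0.52,50],
  [0,0,0.62,-0.21,-0.54,0.53,50],
  [0,0,0.62,-0.25,-0.52,0.52,50],
  [0,0,0.62,-0.28,-0.51,0.53,50],
  [0,0,0.61,-0.31,-0.48,0.52,50],
])

```text
t: 11.15
tool_pos: [0.5021, -0.3144, 0.2247]
orientation: [1.206, 2.901, -0.0]
force: [0.0, 0.0, 0.4]
opening: 0.0503
gripper_force: 0.0
```

```bash
python3 - <<'E'
from h import *
c=read_camera("wrist"); np.savez("w2.npz",f=c["frame"],W=pts(c)); save("pics/w2.png",c["frame"])
c=read_camera("top"); W=pts(c); np.savez("top1.npz",f=c["frame"],W=W); save("pics/top1.png",np.hstack([cv2.resize(c["frame"][125:225,185:285],(400,400),interpolation=cv2.INTER_CUBIC),cv2.resize(c["frame"][150:250,260:360],(400,400))]))
s=read_state(); print(s["tool_pos"],np.abs(s["dq"]).max())
q=np.load("w2.npz")["W"]; 
with np.errstate(invalid="ignore"):
  m=(q[...,2]>.1)&(q[...,2]<.17)&(np.hypot(q[...,0]-.502,q[...,1]+.314)<.05); P=q[m]
  print(len(P)); 
  if len(P): print(P.mean(0),P.min(0),P.max(0)); t=P[P[:,2]>.146]; print(t.mean(0),t.min(0),t.max(0))
E
```

```text
[ 0.50078912 -0.31449247  0.2227421 ] 0.05187580965124881
558
[ 0.49344932 -0.30818926  0.14456639] [ 0.48541922 -0.3200449   0.10019296] [ 0.50491825 -0.3004601   0.1558911 ]
[ 0.49445817 -0.30976365  0.15331428] [ 0.48546047 -0.3200449   0.14609105] [ 0.50491825 -0.30076653  0.1558911 ]
```

View pics/w2.png

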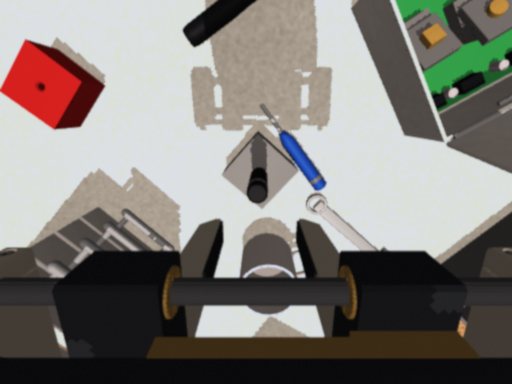

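View pics/top1.png

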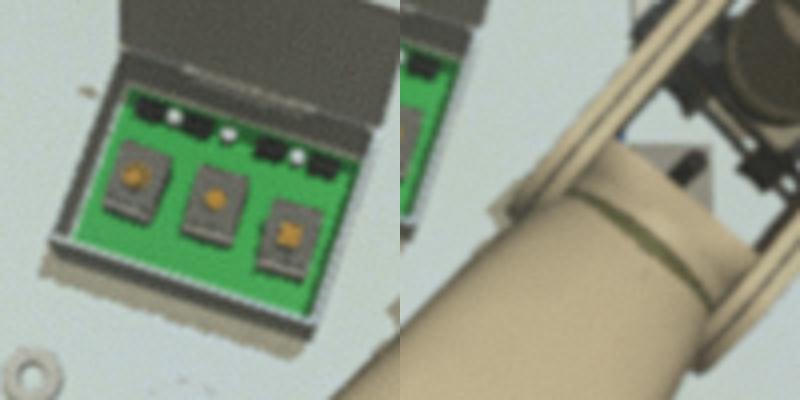

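Wrist view: black tester butt at (258,185) in the grey stand, blue look-alike at (303,160), lid open. Top crop: three blocks in a row, with a round terminal and halo at left (137,178), the bolt at the middle (215,200) and the square lug at right (290,235).

```bash
python3 - <<'E'
from h import *
np.seterr(all="ignore")
for n in ("w2","top0","top1","scene0"):
    d=np.load(n+".npz"); W=d["W"]; f=d["f"].astype(int); z=W[...,2]
    near=np.hypot(W[...,0]-.5,W[...,1]+.314)
    dark=f.max(-1)<75
    P=W[(near<.03)&(z>.147)&(z<.165)]
    if len(P): print(n,"butt",len(P),((P.max(0)+P.min(0))/2).round(4),P.mean(0).round(4),(P.max(0)-P.min(0)).round(3))
    S=W[(near<.07)&(z>.044)&(z<.056)]
    if len(S)>30:
        r=cv2.minAreaRect(S[:,:2].astype(np.float32)); print("  stand",np.round(r[0],4),np.round(r[1],3),round(r[2],1))
d=np.load("top1.npz"); W=d["W"]; f=d["f"]; h=cv2.cvtColor(f,cv2.COLOR_RGB2HSV)
m=((h[...,0]>8)&(h[...,0]<28)&(h[...,1]>100)).astype(np.uint8); m[:125]=0;m[225:]=0;m[:,:185]=0;m[:,285:]=0
n,l,st,ce=cv2.connectedComponentsWithStats(m)
for i in range(1,n):
    if st[i,4]>8: P=W[l==i]; print("brass",ce[i].round(1),st[i,4],np.nanmedian(P,0).round(4),np.nanmax(P[:,2]).round(4))
E
```

```text
w2 butt 376 [ 0.4952 -0.3104  0.1515] [ 0.4945 -0.3098  0.1534] [0.019 0.019 0.009]
  stand [ 0.5005 -0.3119] [0.07 0.07] 3.1
top0 butt 32 [ 0.4999 -0.3147  0.1529] [ 0.4998 -0.3145  0.1524] [0.019 0.019 0.01 ]
  stand [ 0.4996 -0.3154] [0.072 0.071] 3.0
top1 butt 30 [ 0.4942 -0.313   0.1521] [ 0.4939 -0.3132  0.1525] [0.017 0.017 0.01 ]
  stand [ 0.5203 -0.3277] [0.09  0.046] 52.3
scene0 butt 57 [ 0.5036 -0.3125  0.1508] [ 0.505  -0.3127  0.151 ] [0.02  0.019 0.007]
  stand [ 0.5028 -0.3121] [0.073 0.073] 0.9
brass [218.6 168.4] 32 [0.5698 0.0695 0.0526] 0.0623
brass [238.2 174.2] 20 [ 5.552e-01 -1.000e-04  4.930e-02] 0.0555
brass [257.2 183.3] 27 [ 0.5258 -0.0683  0.0538] 0.0602
```

move_arm([
  [0,0,0,0.06,0,0.94,50],
  [0,0,0,0,0,0.94,50],
  [0,0,0,0,0,0.94,50],
  [0,0,0,0,0,0.94,50],
  [0,0,0,0,0,0.94,50],
  [0,0,0,0,0,0,50],
  [0,0,0,0,0,0,0],
  [0,0,0,0,0,0,0],
  [0,0,0,0,0,0,0],
  [0,0,0,0,0,0,0],
], force=25)

```text
t: 12.25
tool_pos: [0.5019, -0.3132, 0.1091]
orientation: [1.201, 2.901, -0.001]
force: [-0.0, 0.8, 0.1]
opening: 0.0225
gripper_force: 0.0
```

move_arm([
  [0,0,0,0,0,0,0],
  [0,0,0,0,0,0,0],
  [0,0,0,0,0,-0.4,0],
  [0,0,0,0,0,-0.4,0],
  [0,0,0,0,0,-0.4,0],
  [0,0,0,0,0,-0.4,0],
  [0,0,0,0,0,-0.4,0],
  [0,0,0,0,0,-0.6,0],
  [0,0,0,0,0,-0.8,0],
  [0,0,0,0,0,-1,0],
])

```text
t: 13.25
tool_pos: [0.5007, -0.3123, 0.2182]
orientation: [-1.201, -2.901, -0.001]
force: [0.2, -0.1, -1.1]
opening: 0.0197
gripper_force: 25.0
```

```bash
cat >> h.py <<'E'
N=np.cos(np.radians(25))*np.array([0,0,1])-np.sin(np.radians(25))*CX
RF=R.from_matrix(np.c_[np.cross(CY,-N),CY,-N])
E
python3 - <<'E'
from h import *
s=read_state(); p=np.array(s["tool_pos"]); print(p)
S=np.array([.5698,.0695,.056]); A=S+N*.157; print(A)
r0=R.from_rotvec(s["orientation"])
rows([(p+[0,0,.03],r0,2),(A+[0,0,.03],RF,18)],0)
E
```

```text
[ 0.50065889 -0.31227911  0.21823187]
[0.50580342 0.08701862 0.19829032]
[[0,0,0,0,0,-0.6,0],[0,0,0,0,0,-0.6,0],[-0.06,-0.23,-0.27,0.62,0.64,0.05,0],[-0.06,-0.23,-0.27,0.6,0.65,0.03,0],[-0.06,-0.23,-0.27,0.58,0.67,0.02,0],[-0.06,-0.23,-0.27,0.57,0.69,0.02,0],[-0.06,-0.23,-0.27,0.55,0.7,0.01,0],[-0.06,-0.23,-0.27,0.53,0.72,0,0],[-0.06,-0.23,-0.27,0.5,0.73,-0.01,0],[-0.06,-0.23,-0.27,0.48,0.74,-0.02,0]]
[[-0.06,-0.23,-0.27,0.46,0.76,-0.02,0],[-0.06,-0.22,-0.27,0.44,0.77,-0.03,0],[-0.06,-0.23,-0.27,0.42,0.78,-0.04,0],[-0.06,-0.22,-0.27,0.39,0.8,-0.04,0],[-0.06,-0.23,-0.27,0.37,0.81,-0.05,0],[-0.06,-0.22,-0.27,0.35,0.82,-0.05,0],[-0.06,-0.23,-0.27,0.32,0.82,-0.05,0],[-0.06,-0.22,-0.27,0.3,0.83,-0.05,0],[-0.06,-0.23,-0.27,0.27,0.85,-0.05,0],[-0.06,-0.22,-0.27,0.25,0.85,-0.06,0]]
```

move_arm([
  [0,0,0,0,0,-0.6,0],
  [0,0,0,0,0,-0.6,0],
  [-0.06,-0.23,-0.27,0.62,0.64,0.05,0],
  [-0.06,-0.23,-0.27,0.6,0.65,0.03,0],
  [-0.06,-0.23,-0.27,0.58,0.67,0.02,0],
  [-0.06,-0.23,-0.27,0.57,0.69,0.02,0],
  [-0.06,-0.23,-0.27,0.55,0.7,0.01,0],
  [-0.06,-0.23,-0.27,0.53,0.72,0,0],
  [-0.06,-0.23,-0.27,0.5,0.73,-0.01,0],
  [-0.06,-0.23,-0.27,0.48,0.74,-0.02,0],
])

```text
t: 14.25
tool_pos: [0.5033, -0.1343, 0.2384]
orientation: [0.809, 2.831, -0.04]
force: [-0.4, 1.1, 0.4]
opening: 0.0195
gripper_force: 25.0
```

move_arm([
  [-0.06,-0.23,-0.27,0.46,0.76,-0.02,0],
  [-0.06,-0.22,-0.27,0.44,0.77,-0.03,0],
  [-0.06,-0.23,-0.27,0.42,0.78,-0.04,0],
  [-0.06,-0.22,-0.27,0.39,0.8,-0.04,0],
  [-0.06,-0.23,-0.27,0.37,0.81,-0.05,0],
  [-0.06,-0.22,-0.27,0.35,0.82,-0.05,0],
  [-0.06,-0.23,-0.27,0.32,0.82,-0.05,0],
  [-0.06,-0.22,-0.27,0.3,0.83,-0.05,0],
  [-0.06,-0.23,-0.27,0.27,0.85,-0.05,0],
  [-0.06,-0.22,-0.27,0.25,0.85,-0.06,0],
])

```text
t: 15.25
tool_pos: [0.506, 0.0875, 0.2273]
orientation: [0.36, 2.682, -0.082]
force: [0.7, -1.0, -0.7]
opening: 0.0196
gripper_force: 25.0
```

```bash
python3 - <<'E'
from h import *
s=read_state(); p=np.array(s["tool_pos"]); print(p,np.abs(s["dq"]).max())
S=np.array([.5698,.0695,.056]); A=S+N*.157; print(A)
r0=R.from_rotvec(s["orientation"]);print(np.degrees((r0.inv()*RF).as_rotvec()))
rows([(A+N*.02,RF,4)],0)
E
```

```text
[0.50603159 0.08750257 0.22729224] 0.6164223420000396
[0.50580342 0.08701862 0.19829032]
[-0.0462925   0.12384578  0.05000975]
[[0,0.01,0,0.12,-0.01,0.06,0],[0,0,0,0.12,0,0.06,0],[0,0.01,0,0.13,-0.01,0.06,0],[-0.01,0,0.01,0.12,0,0.07,0]]
```

Settle there and look with all cameras.

move_arm([
  [0,0,0,0.12,0,0.06,0],
  [0,0,0,0.12,0,0.06,0],
  [0,0,0,0.12,0,0.06,0],
  [0,0,0,0.12,0,0.06,0],
  [0,0,0,0,0,0,0],
  [0,0,0,0,0,0,0],
  [0,0,0,0,0,0,0],
  [0,0,0,0,0,0,0],
  [0,0,0,0,0,0,0],
  [0,0,0,0,0,0,0],
])

```text
t: 16.25
tool_pos: [0.4984, 0.0888, 0.2168]
orientation: [0.361, 2.682, -0.082]
force: [1.6, -0.3, 0.1]
opening: 0.0193
gripper_force: 25.0
```

```bash
python3 - <<'E'
from h import *
np.seterr(all="ignore")
s=read_state(); p=np.array(s["tool_pos"]); print(p,np.abs(s["dq"]).max(),s["force"])
for n in("wrist","scene"):
    c=read_camera(n); W=pts(c); f=c["frame"]; np.savez(n+"3.npz",f=f,W=W)
    h=cv2.cvtColor(f,cv2.COLOR_RGB2HSV)
    m=((h[...,0]>8)&(h[...,0]<28)&(h[...,1]>100)&(W[...,2]>.03)&(W[...,2]<.08)).astype(np.uint8)
    k,l,st,ce=cv2.connectedComponentsWithStats(m)
    for i in range(1,k):
        if st[i,4]>15: P=W[l==i]; print(n,"brass",ce[i].round(1),st[i],np.nanmedian(P,0).round(4),np.nanmax(P@N).round(4))
w=np.load("wrist3.npz")["f"]; sc=np.load("scene3.npz")["f"]
save("pics/v3.png",np.hstack([cv2.resize(w[60:300,130:380],(420,403)),cv2.resize(sc[140:280,200:345],(380,403))[:,:]]))
E
```

```text
[0.49839302 0.08879794 0.21679437] 0.001808828441378247 [ 1.603844   -0.25502099  0.11207634]
wrist brass [148.7 166.9] [140 160  18  15 239] [ 0.5246 -0.0651  0.0541] -0.1689
wrist brass [261.2 169.3] [252 160  19  19 262] [0.5679 0.0721 0.0509] -0.169
wrist brass [205.8 170.9] [199 164  14  15 153] [0.5526 0.0008 0.05  ] -0.1773
scene brass [257.9 224. ] [254 221   9   7  48] [ 0.5335 -0.0662  0.0514] -0.1718
scene brass [392.1 277.3] [370 255  52  43 637] [0.8819 0.023  0.0661] -0.265
scene brass [323.3 331.4] [319 327  10  10  79] [ 0.8484 -0.1731  0.0339] -0.3286
scene brass [333.8 340.3] [329 336  11  10  83] [ 0.8776 -0.1741  0.0334] -0.3387
scene brass [308.3 345.8] [304 341  10  11  84] [ 0.8475 -0.2229  0.0335] -0.3339
scene brass [343.9 348.7] [340 345  10  10  64] [ 0.905  -0.1728  0.0338] -0.3527
scene brass [318.8 355.4] [314 351  11  10  84] [ 0.8778 -0.2237  0.0335] -0.3468
scene brass [329.1 364.2] [325 360  10  11  73] [ 0.9057 -0.2228  0.034 ] -0.3576
```

View pics/v3.png

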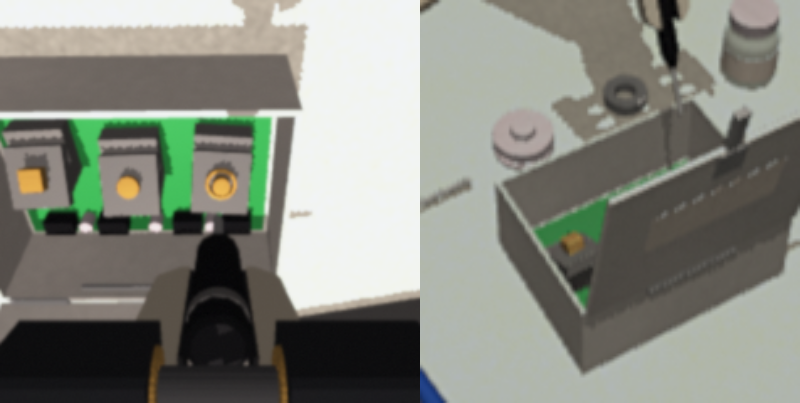

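The wrist crop confirms that the right-hand block (221,185) has the collar; bolt at (128,187), square lug at (31,181). The scene crop shows the tester rod over the case, tip about (678,108).

```bash
python3 - <<'E'
from h import *
np.seterr(all="ignore")
d=np.load("wrist3.npz"); W=d["W"]; f=d["f"]; h=cv2.cvtColor(f,cv2.COLOR_RGB2HSV)
m=(h[...,0]>8)&(h[...,0]<28)&(h[...,1]>100); m[:155]=0;m[185:]=0;m[:,:248]=0;m[:,275:]=0
P=W[m]; hn=P@N; print("hist",np.histogram(hn,8))
t=P[hn>hn.max()-.005]; o=np.array([.56,-.003,.0])
mid=(t.max(0)+t.min(0))/2; print("stud top",len(t),t.mean(0).round(4),mid.round(4),"lat extents",np.ptp(t@CY),np.ptp(t@np.cross(CY,N)), "hN",np.median(t@N))
c=P[hn<hn.max()-.006]; T=np.cross(CY,N)
print("collar centre CY",(c@CY).min()/2+(c@CY).max()/2,"T",(c@T).min()/2+(c@T).max()/2,"stud CY",(t@CY).min()/2+(t@CY).max()/2,"T",(t@T).min()/2+(t@T).max()/2)
# block face slope around it
p=np.array([.49839,.0888,.21679]); Rt=R.from_rotvec([.361,2.682,-.082])
for n in("scene3","wrist3"):
    W=np.load(n+".npz")["W"]; L=Rt.inv().apply((W-p).reshape(-1,3)).reshape(W.shape)
    for a in np.arange(.0,.112,.01):
        u=L[(np.hypot(L[...,0],L[...,1])<.02)&(L[...,2]>=a)&(L[...,2]<a+.01)]
        if len(u): print(n,round(a,3),len(u),np.median(u,0).round(4),np.ptp(u,0).round(3),u[:,2].max().round(4))
c=read_camera("scene"); cam=-cv2.Rodrigues(np.array(c["rvec"],float))[0].T@np.array(c["tvec"]).ravel()
v=Rt.inv().apply(cam-p); print("scene cam dir in tool",v/np.linalg.norm(v)); print("tool axes",Rt.as_matrix().round(3))
E
```

```text
Traceback (most recent call last):
ValueError: autodetected range of [nan, nan] is not finite
```

```bash
python3 - <<'E'
from h import *
np.seterr(all="ignore")
d=np.load("wrist3.npz"); W=d["W"]; f=d["f"]; h=cv2.cvtColor(f,cv2.COLOR_RGB2HSV)
m=(h[...,0]>8)&(h[...,0]<28)&(h[...,1]>100)&np.isfinite(W[...,2]); m[:155]=0;m[185:]=0;m[:,:248]=0;m[:,275:]=0
P=W[m]; hn=P@N; print("hist",np.histogram(hn,8)); T=np.cross(CY,N)
mx=np.percentile(hn,97); t=P[hn>mx-.004]; c=P[hn<mx-.006]
md=lambda a:(a.min()+a.max())/2
print("stud",len(t),t.mean(0).round(4),"CY",md(t@CY).round(4),"T",md(t@T).round(4),"ext",np.ptp(t@CY),np.ptp(t@T),"hN",np.median(t@N))
print("collar CY",md(c@CY).round(4),"T",md(c@T).round(4),"ext",np.ptp(c@CY),np.ptp(c@T),"hN",np.median(c@N))
p=np.array([.49839,.0888,.21679]); Rt=R.from_rotvec([.361,2.682,-.082])
for n in("scene3","wrist3"):
    W=np.load(n+".npz")["W"]; L=Rt.inv().apply((W-p).reshape(-1,3)).reshape(W.shape)
    for a in np.arange(.0,.112,.01):
        u=L[(np.hypot(L[...,0],L[...,1])<.02)&(L[...,2]>=a)&(L[...,2]<a+.01)]
        if len(u): print(n,round(a,3),len(u),np.median(u,0).round(4),np.ptp(u,0).round(3),u[:,2].max().round(4))
c=read_camera("scene"); cam=-cv2.Rodrigues(np.array(c["rvec"],float))[0].T@np.array(c["tvec"]).ravel()
v=Rt.inv().apply(cam-p); print("scene cam dir in tool",v/np.linalg.norm(v)); print("tool axes",Rt.as_matrix().round(3))
E
```

```text
hist (array([29, 16, 78, 47,  3,  3, 44, 42]), array([-0.1868754 , -0.18463795, -0.18240051, -0.18016306, -0.17792562,
       -0.17568817, -0.17345073, -0.17121328, -0.16897583]))
stud 87 [0.5662 0.0727 0.0567] CY 0.2195 T 0.5013 ext 0.011545629482600739 0.012552347229183358 hN -0.17122686555803457
collar CY 0.2189 T 0.5026 ext 0.023797445225787778 0.025597321359733083 hN -0.18092841726016953
scene3 0.0 42 [-0.0063  0.0013  0.0053] [0.017 0.031 0.01 ] 0.01
scene3 0.01 31 [-0.0059 -0.0009  0.0137] [0.021 0.033 0.01 ] 0.0198
scene3 0.02 27 [-0.0047 -0.004   0.0249] [0.014 0.02  0.009] 0.0299
scene3 0.03 26 [-0.0057 -0.0021  0.0342] [0.012 0.02  0.009] 0.039
scene3 0.04 23 [-0.004  -0.0026  0.0437] [0.015 0.019 0.01 ] 0.0499
scene3 0.05 11 [-0.0039 -0.0017  0.0539] [0.009 0.007 0.009] 0.0594
scene3 0.06 8 [0.0002 0.001  0.0662] [0.005 0.006 0.009] 0.0696
scene3 0.07 8 [-0.0023 -0.0016  0.0753] [0.008 0.006 0.007] 0.0794
scene3 0.08 7 [-0.0018  0.      0.0856] [0.007 0.007 0.006] 0.0874
scene3 0.09 8 [-0.0012  0.0003  0.0937] [0.008 0.004 0.009] 0.0986
scene3 0.1 2 [-0.000e+00 -1.000e-04  1.011e-01] [0.003 0.001 0.   ] 0.1012
wrist3 0.0 293 [0.0087 0.0001 0.0046] [0.009 0.036 0.01 ] 0.01
wrist3 0.01 133 [ 0.0127 -0.0005  0.0145] [0.008 0.027 0.01 ] 0.02
wrist3 0.02 103 [0.0125 0.0002 0.0245] [0.008 0.019 0.01 ] 0.0299
wrist3 0.03 78 [0.0119 0.0002 0.0341] [0.008 0.019 0.008] 0.0385
wrist3 0.06 16 [ 0.005  -0.0002  0.0652] [0.002 0.004 0.009] 0.0695
wrist3 0.07 17 [ 0.0048 -0.0006  0.0749] [0.002 0.005 0.008] 0.078
wrist3 0.08 17 [0.0044 0.0003 0.0851] [0.002 0.005 0.01 ] 0.09
wrist3 0.09 14 [ 0.004  -0.0001  0.0938] [0.003 0.005 0.009] 0.0994
scene cam dir in tool [-0.85039652 -0.44004764 -0.28841607]
tool axes [[-0.873  0.265  0.409]
 [ 0.239  0.964 -0.113]
 [-0.424 -0.001 -0.905]]
```

```bash
python3 - <<'E'
from h import *
s=read_state(); p=np.array(s["tool_pos"]); Rt=R.from_rotvec(s["orientation"])
S=.2192*CY+.502*np.cross(CY,N)-.1708*N; print(S)
tip=p+Rt.apply([.001,0,.100]); d=Rt.inv().apply(S-tip); print("to go (units 25mm)",d/.025,d, np.degrees((Rt.inv()*RF).as_rotvec()))
c=read_camera("scene"); 
for n in ("top1",):
    W=np.load(n+".npz")["W"]; f=np.load(n+".npz")["f"]; h=cv2.cvtColor(f,cv2.COLOR_RGB2HSV)
    m=(h[...,0]>8)&(h[...,0]<28)&(h[...,1]>100)&np.isfinite(W[...,2]); m[:155]=0;m[185:]=0;m[:,:205]=0;m[:,229:]=0
    P=W[m]; hn=P@N; T=np.cross(CY,N); print(np.sort(hn).round(4)); t=P[hn>np.percentile(hn,50)]; print(t.mean(0),(t@CY).mean(),(t@T).mean())
E
```

```text
[0.56631883 0.07223873 0.057357  ]
to go (units 25mm) [0.13082543 0.08572783 2.96096587] [0.00327064 0.0021432  0.07402415] [-0.06093517  0.09155515 -0.00513526]
[-0.1928 -0.1917 -0.1863 -0.1854 -0.1849 -0.184  -0.1838 -0.1836 -0.1834
 -0.1826 -0.1823 -0.1818 -0.1817 -0.1809 -0.1807 -0.18   -0.1795 -0.1773
 -0.1767 -0.1759 -0.1755 -0.174  -0.1739 -0.1729 -0.1727 -0.1712 -0.1704
 -0.1702 -0.1698 -0.1682 -0.1682 -0.1673]
[0.56906978 0.06841386 0.05693438] 0.21623719522409018 0.5051413843114718
```

move_arm([
  [0,0,0,0.03,0.02,0.36,0],
  [0,0,0,0.03,0.02,0.36,0],
  [0,0,0,0.03,0.01,0.36,0],
  [0,0,0,0,0,0.36,0],
  [0,0,0,0,0,0.36,0],
  [0,0,0,0,0,0.36,0],
  [0,0,0,0,0,0.2,0],
  [0,0,0,0,0,0,0],
  [0,0,0,0,0,0,0],
  [0,0,0,0,0,0,0],
])

```text
t: 17.45
tool_pos: [0.5211, 0.084, 0.163]
orientation: [0.361, 2.682, -0.081]
force: [0.4, -0.1, -0.2]
opening: 0.0196
gripper_force: 25.0
```

```bash
python3 - <<'E'
from h import *
np.seterr(all="ignore")
s=read_state(); p=np.array(s["tool_pos"]); Rt=R.from_rotvec(s["orientation"]); print(p,s["force"])
c=read_camera("wrist"); W=pts(c); f=c["frame"]; h=cv2.cvtColor(f,cv2.COLOR_RGB2HSV)
L=Rt.inv().apply((W-p).reshape(-1,3)).reshape(W.shape)
m=(h[...,0]>8)&(h[...,0]<28)&(h[...,1]>100)&(np.hypot(L[...,0],L[...,1])<.03)&(L[...,2]>.09)
P=L[m]; print(len(P),np.histogram(P[:,2],8) if len(P) else 0)
if len(P):
    q=np.percentile(P[:,2],3); t=P[P[:,2]<q+.004]; k=P[P[:,2]>q+.006]
    for a in (t,k): print(len(a),np.median(a,0).round(4),a.min(0).round(4),a.max(0).round(4))
for a in np.arange(.03,.11,.01):
    u=L[(np.hypot(L[...,0],L[...,1])<.016)&(L[...,2]>=a)&(L[...,2]<a+.01)&~m]
    if len(u): print(round(a,3),len(u),np.median(u,0).round(4),np.ptp(u,0).round(3))
v,u=np.where(m); print(u.min(),u.max(),v.min(),v.max())
sc=read_camera("top")["frame"]
cu,cv_=int(u.mean()),int(v.mean())
save("pics/v4.png",np.hstack([cv2.resize(f[cv_-40:cv_+60,cu-50:cu+50],(400,400),interpolation=cv2.INTER_CUBIC),cv2.resize(sc[125:225,185:285],(400,400))]))
E
```

```text
[0.52110791 0.08396484 0.16297225] [ 0.41247449 -0.1432666  -0.23903317]
334 (array([  8,   1,   0,   0, 107,  18, 154,  46]), array([0.09333804, 0.0981397 , 0.10294137, 0.10774303, 0.11254469,
       0.11734636, 0.12214802, 0.12694969, 0.13175135]))
124 [0.0037 0.0014 0.116 ] [-0.0034 -0.005   0.0933] [0.0092 0.0079 0.1183]
206 [0.0057 0.0004 0.1254] [-0.0104 -0.0118  0.1207] [0.0142 0.0127 0.1318]
0.03 73 [0.012  0.0002 0.034 ] [0.008 0.019 0.009]
0.06 16 [ 0.0052 -0.0002  0.0655] [0.001 0.004 0.007]
0.07 17 [ 0.0048 -0.0006  0.0749] [0.002 0.005 0.008]
0.08 19 [0.0043 0.0003 0.0856] [0.002 0.005 0.009]
0.09 3 [ 0.0044 -0.0006  0.0928] [0.001 0.002 0.002]
249 271 172 192
```

View pics/v4.png

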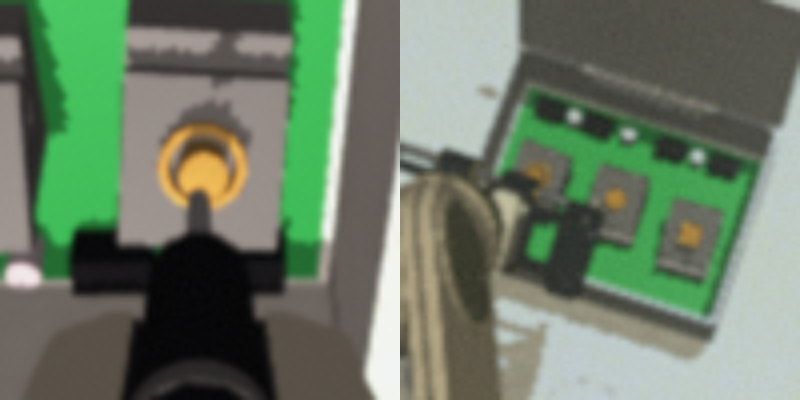

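The wrist crop shows the tip at (200,190) heading onto the collared stud at (203,170), about 16 mm short and about 1 mm off centre. I trim and creep in.

move_arm([
  [0,0,0,0.03,0.03,0.12,0],
  [0,0,0,0,0,0.12,0],
  [0,0,0,0,0,0.12,0],
  [0,0,0,0,0,0.12,0],
  [0,0,0,0,0,0.08,0],
  [0,0,0,0,0,0,0],
  [0,0,0,0,0,0,0],
  [0,0,0,0,0,0,0],
  [0,0,0,0,0,0,0],
  [0,0,0,0,0,0,0],
])

```text
t: 18.55
tool_pos: [0.5262, 0.0832, 0.1495]
orientation: [0.361, 2.682, -0.081]
force: [-0.6, 0.7, -0.7]
opening: 0.0196
gripper_force: 25.0
```

move_arm([
  [0,0,0,0,0,0.04,0],
  [0,0,0,0,0,0.04,0],
  [0,0,0,0,0,0.04,0],
  [0,0,0,0,0,0,0],
  [0,0,0,0,0,0,0],
  [0,0,0,0,0,0,0],
  [0,0,0,0,0,0,0],
  [0,0,0,0,0,0,0],
  [0,0,0,0,0,0,0],
  [0,0,0,0,0,0,0],
])

```text
t: 19.55
tool_pos: [0.5274, 0.0829, 0.1467]
orientation: [0.361, 2.682, -0.082]
force: [-1.1, -0.6, 1.7]
opening: 0.0194
gripper_force: 25.0
```

```bash
cat > f.py <<'E'
from h import *
s=read_state(); p=np.array(s["tool_pos"]); print(p,"F.N",np.array(s["force"])@N,s["force"],"advance from p4:",(np.array([.5211,.08396,.16297])-p)@N, s["wrist_torque"])
E
python3 f.py
```

```text
[0.52739548 0.08286308 0.14673474] F.N 1.944069327580392 [-1.0612547  -0.64600167  1.74726759] advance from p4: 0.01740270954597339 [ 0.03928409  0.17397214 -0.01804406]
```

move_arm([
  [0,0,0,0,0,0.04,0],
  [0,0,0,0,0,0.04,0],
  [0,0,0,0,0,0.04,0],
  [0,0,0,0,0,0,0],
  [0,0,0,0,0,0,0],
  [0,0,0,0,0,0,0],
  [0,0,0,0,0,0,0],
  [0,0,0,0,0,0,0],
  [0,0,0,0,0,0,0],
  [0,0,0,0,0,0,0],
])

```text
t: 20.55
tool_pos: [0.5286, 0.0825, 0.144]
orientation: [0.361, 2.682, -0.082]
force: [-0.6, -0.3, 2.1]
opening: 0.0195
gripper_force: 25.0
```

```bash
python3 f.py; python3 - <<'E'
from h import *
np.seterr(all="ignore")
s=read_state(); p=np.array(s["tool_pos"]); Rt=R.from_rotvec(s["orientation"])
c=read_camera("wrist"); W=pts(c); f=c["frame"]; h=cv2.cvtColor(f,cv2.COLOR_RGB2HSV)
L=Rt.inv().apply((W-p).reshape(-1,3)).reshape(W.shape)
m=(h[...,0]>8)&(h[...,0]<28)&(h[...,1]>100)&(np.hypot(L[...,0],L[...,1])<.03)&(L[...,2]>.08)
P=L[m]; print(len(P),np.histogram(P[:,2],8))
F=[]
for i in range(8): read_camera("wrist"); F.append(np.array(read_state()["force"])@N)
print(np.round(F,2),np.mean(F))
for a in np.arange(.03,.11,.01):
    u=L[(np.hypot(L[...,0],L[...,1])<.016)&(L[...,2]>=a)&(L[...,2]<a+.01)&~m]
    if len(u): print(round(a,3),len(u),np.median(u,0).round(4))
v,u=np.where(m); print(u.min(),u.max(),v.min(),v.max()); cu,cv_=int(u.mean()),int(v.mean())
save("pics/v5.png",np.hstack([cv2.resize(f[cv_-40:cv_+60,cu-50:cu+50],(400,400),interpolation=cv2.INTER_CUBIC),cv2.resize(read_camera("scene")["frame"],(400,400))]))
E
```

```text
[0.52858025 0.08251341 0.1439838 ] F.N 2.0702538437562805 [-0.55874087 -0.29971553  2.06987338] advance from p4: 0.020417862696812762 [-0.01762416  0.09584819 -0.05758043]
351 (array([  3,   1,   2,   5,  40,  65, 176,  59]), array([0.08171657, 0.08532961, 0.08894264, 0.09255567, 0.0961687 ,
       0.09978174, 0.10339477, 0.1070078 , 0.11062084]))
[1.03 2.19 2.46 1.25 1.72 2.59 2.32 2.38] 1.9939157328689272
0.03 73 [0.0121 0.0002 0.0345]
0.06 15 [ 0.005  -0.0006  0.0653]
0.07 19 [0.0046 0.0003 0.0752]
0.08 11 [ 0.0047 -0.0006  0.0852]
0.09 3 [0.0043 0.0003 0.0921]
0.1 190 [ 0.0039 -0.0058  0.1092]
248 271 177 199
```

View pics/v5.png

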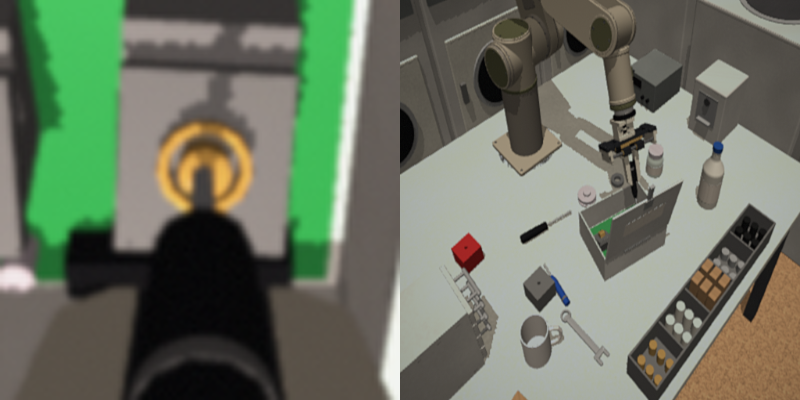

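The tip sits on the stud centre inside the collar, and the lid is open. Pressed about 2.5–4.4 mm so far, so I add 1.5 mm and check.

move_arm([
  [0,0,0,0,0,0.03,0],
  [0,0,0,0,0,0.03,0],
  [0,0,0,0,0,0,0],
  [0,0,0,0,0,0,0],
  [0,0,0,0,0,0,0],
  [0,0,0,0,0,0,0],
  [0,0,0,0,0,0,0],
  [0,0,0,0,0,0,0],
  [0,0,0,0,0,0,0],
  [0,0,0,0,0,0,0],
])

```text
t: 22.05
tool_pos: [0.5292, 0.0824, 0.1426]
orientation: [0.361, 2.682, -0.082]
force: [0.5, 0.0, 2.5]
opening: 0.0199
gripper_force: 25.0
```

```bash
python3 f.py; python3 - <<'E'
from h import *
F=[]
for i in range(20): read_camera("wrist"); F.append(np.array(read_state()["force"])@N)
print(np.mean(F),np.std(F))
E
```

```text
[0.5291739  0.08235164 0.14258241] F.N 2.035670577867247 [0.46094165 0.02131382 2.45080322] advance from p4: 0.021947992445898956 [-0.0515788   0.10695587 -0.10982729]
2.8461962434827495 0.4762852779156147
```

```bash
python3 -c "
from plant import close_job
print(close_job())"
```

```text
the job is handed in; nothing more can be done
None
```

I handed the job in with the lid left open past upright and the tester held square on the centre of the collared stud. The push was about 2.8 N, which is roughly 4.6 mm of the 10 mm travel; the hand-in returned no verdict.

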